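# Close the syrup station hatch and prime its pump

### The job

Close up the syrup station behind the bar: tighten the three hex knobs on its sloping hatch clockwise, each fully home against its end stop, first red, then yellow, then green. Then press the green pump head all the way down to prime it and let it spring back up. Leave the glasses, shaker, measure and jar standing around it where they are.

Things in the scene. Friction and masses are not known exactly. Their poses are not given: they have to be found in the camera images.
- station: steel syrup station, fixed; origin under it on the counter, x roughly towards the robot, hatch on the far side. Housing x -100 to 110, 330 wide, deck at z 113 mm. Its hatch slopes: its normal leans 29 degrees from vertical towards -x. Three hex knobs in a row on it at y -100, 0, 100 mm; which colour stands where varies. Pump on the deck at x 45, y 0; drip tray behind (x 110 to 220, 20 mm high).
- grip_red (a point): centre of the red plastic hex knob, on its axis, 34 mm above the hatch face, 15 mm below the knob's outer face: where to grip. Hexagonal, 50 mm across flats, 58 across corners, 36 tall, its underside 13 mm above the hatch. z: outward along the axis; x: to the corner with the white pointer line; y: normal to a pair of flats
- bolt_red (a joint): turn of the red hex knob in rad: grows as it is tightened (clockwise seen from outside, looking at the hatch), with a hard end stop at 2.8; there its white pointer points up the slope at a black tick on the hatch. It stays where it is left, and resists with about 0.1 N m
- grip_yellow (a point): centre of the yellow plastic hex knob, on its axis, 34 mm above the hatch face, 15 mm below the knob's outer face: where to grip. Hexagonal, 50 mm across flats, 58 across corners, 36 tall, its underside 13 mm above the hatch. z: outward along the axis; x: to the corner with the white pointer line; y: normal to a pair of flats
- bolt_yellow (a joint): turn of the yellow hex knob in rad: grows as it is tightened (clockwise seen from outside, looking at the hatch), with a hard end stop at 2.8; there its white pointer points up the slope at a black tick on the hatch. It stays where it is left, and resists with about 0.1 N m
- grip_green (a point): centre of the green plastic hex knob, on its axis, 34 mm above the hatch face, 15 mm below the knob's outer face: where to grip. Hexagonal, 50 mm across flats, 58 across corners, 36 tall, its underside 13 mm above the hatch. z: outward along the axis; x: to the corner with the white pointer line; y: normal to a pair of flats
- bolt_green (a joint): turn of the green hex knob in rad: grows as it is tightened (clockwise seen from outside, looking at the hatch), with a hard end stop at 2.8; there its white pointer points up the slope at a black tick on the hatch. It stays where it is left, and resists with about 0.1 N m
- pump_top (a point): centre of the top face of the green pump head (disc 52 mm across, spout towards the tray), 70 mm above the deck when up
- pump (a joint): how far the spring-loaded pump head is pressed, m: 0 up, 0.025 at its lower stop. It takes about 4 N to start and 12 N at the stop; it springs back up
- tumbler: bystander: clear glass tumbler, 72 mm across, 90 mm tall, on the drip tray under the pump spout. Origin: centre of its underside
- jigger: bystander: steel hourglass measure, 42 mm across, 70 mm tall, on the deck of the station. Origin: centre of its underside
- spice_jar: bystander: small amber jar with steel lid, 48 mm across, 60 mm tall, on the deck of the station. Origin: centre of its underside
- shaker: bystander: steel cocktail shaker, 90 mm across, 187 mm tall, on the cutting board. Origin: centre of its underside
- wine_glass: bystander: stemmed green glass, 84 mm across, 185 mm tall, on the blue mat. Origin: centre of its underside

How it is judged:
By the outcome, as a careful person would: the job done as asked, in the order asked, and still so for the second after the job is handed in, with the robot touching nothing.
It also fails if it takes over 72 s, if anything falls off the work surface, if the arm or the gripper's body presses on something with over 40 N, if the wrist force passes 120 N, or if a joint passes its speed limit or range.

### The arm

A 6-joint arm with a two-finger parallel gripper is mounted at the origin on the work surface. World frame = base frame: x ahead of the robot, y to its left, z up, the work surface at z = 0. Lengths are in mm, angles in rad, forces in N, time in s.
With the tool pointing down it reaches from about 350 to 875 mm from the base axis. Payload 15.5 kg.
Tool frame: the origin (TCP) lies midway between the tips of the shut fingers; the grasp point (between the pads) lies 19 mm behind it; z points along the fingers, x is the direction in which the jaws open and shut, and the axes are right-handed (so a half turn about z gives the same grasp; the last joint's range is limited). The gripper opens to 85 mm and grips with 20 to 120 N. Pads are 22 mm wide; open, the fingers measure 114 mm over their backs; the gripper's body (76 mm by 85 mm) begins 54 mm behind the grasp point. The pads swing forward as they close: fully open they stand 13 mm farther back than shut.
Start: joints at [-1.337, 0.494, 1.345, -0, 1.302, -0.096], TCP at [202.41, -591.318, 231.277] pointing down, gripper open.
Joint ranges: [-2.91, 2.91], [-0.82, 2.16], [0.22, 2.67], [-1.22, 4.37], [0.12, 2.79], [-3.08, 3.08]. Speed limits (rad/s): [1.89, 1.89, 2.57, 3.01, 3.01, 3.01].

### API

Orientations are given as a unit quaternion [x, y, z, w].
In Python, from rig import * gives the robot as it stands. The module is installed in compiled form; this text tells all that it offers.
- The arm moves only by the tool step_arm, never from a script. Its argument "increments" is a list of rows, each a list of 7 numbers: the shift along the tool's x, y, z in cm, then the turn, a rotation vector about the tool's x, y, z in rad, then the opening, from -1 (shut) to 1 (fully open), so that 0 is half open. In form: [[dx, dy, dz, wx, wy, wz, hand], ...]. A call has 1 to 10 rows; each row is the pose to reach, as a shift and turn from the pose commanded when the call began, along the tool's axes at that moment; what a row does not reach only later rows make up. A row lasts 1/10 s, in which the tool goes at most 50 mm and 8.59 degrees, less where a joint would pass 70% of its speed; a pose out of reach is approached as far as the arm can. A call with a gripper value outside its range is refused whole. The fingers move at their own pace and stop on an object; "force" is the grip in N (left out, the last holds). Time passes only in rows, so rows that repeat a pose let the fingers close. It gives the time, the measured TCP pose, the force and the opening at its end, in the units of the state.
- sense(): the state, without advancing time (a new reading comes with each control period).
- capture(name): name is "scene" or "top" or "wrist"; returns a dict with "img" (480x640x3 uint8, red, green, blue), "range_z" (480x640 float32, mm along the optical axis (not along the pixel's ray), 0 where there is no reading), "fx", "fy", "cx", "cy" (pixels), "rvec" (rotation vector, rad) and "tvec" (3), from world to camera coordinates, as OpenCV has them. Camera axes: x right, y down, z forward; pixel columns grow to the right and rows downward; lengths in mm; the calibration is good to about 2 mm. A picture is of the moment at which its call begins.
- sign_off(): hands the job in, once; it reports no verdict.
The state is a dict: "time": time; "qpos": joint angles; "dq": joint speeds; "joint_torque": joint torques, N m; "tcp_pos": TCP position; "orientation": TCP orientation; "ft_force": force on the tool from outside, world axes, zero at the start; "ft_torque": the same for the moment, N m; "grip_width": opening from 0.0 (shut) to 1.0 (fully open).
Only numpy, scipy, OpenCV 4.12 (cv2) and the standard library are available. Lean on these libraries where they do the work, as an engineer would, in place of code of your own. Each camera call takes 0.05 s, during which the arm holds its last target.

## Working session

There is one attempt and no reset: what is moved stays moved. The work goes in short steps, Python scripts to look and compute and a tool call to move; the robot and the scene stay as the last step left them, time stands still between calls to the robot, and variables do not carry over. Pictures are saved under pics/ and viewed, and the job is handed in when it is done.

Besides the shell and the picture viewer there is one more tool, called by a JSON object that holds its "name" and its "arguments", one argument or row to a line. step_arm: Moves the arm, as the interface text tells. Its arguments: {"type":"object","properties":{"increments":{"type":"array"},"force":{"type":"number"}},"required":["increments"]}

```bash
mkdir -p pics
python3 - <<'E'
from rig import *
import cv2,numpy as np,pickle
s=sense();print({k:np.round(v,3) for k,v in s.items()})
for n in ["scene","top","wrist"]:
    c=capture(n);cv2.imwrite(f"pics/{n}0.png",c["img"][:,:,::-1]);pickle.dump(c,open(f"{n}0.pkl","wb"))
    R=cv2.Rodrigues(np.array(c["rvec"]))[0];print(n,c["fx"],c["cx"],c["cy"],"campos",-R.T@np.array(c["tvec"]).ravel(),"fwd",R[2],"right",R[0])
E
```

```text
{'time': np.float64(0.0), 'qpos': array([-1.337,  0.494,  1.346, -0.   ,  1.302, -0.096]), 'dq': array([-0.   ,  0.001, -0.   , -0.001, -0.001, -0.001]), 'joint_torque': array([ 0.0000e+00, -8.8217e+01, -3.8387e+01, -0.0000e+00,  1.0000e-02,
        0.0000e+00]), 'tcp_pos': array([ 202.313, -590.969,  230.704]), 'orientation': array([ 0.814, -0.581, -0.   , -0.   ]), 'ft_force': array([-0.446,  0.772, -0.025]), 'ft_torque': array([0.03 , 0.017, 0.047]), 'grip_width': np.float64(1.001)}
scene 513.5340732016817 321.4210188418358 233.43482864282709 campos [1069.02107179 -719.40179754  948.69141171] fwd [-0.47375189  0.56893861 -0.67221128] right [0.75998717 0.64977986 0.01433997]
top 571.0587255994337 314.63166321019474 235.57451943084644 campos [ 3.99678772e+02 -1.38429828e+00  1.74626142e+03] fwd [ 0.05435279 -0.00436887 -0.99851224] right [ 0.02522136 -0.99966537  0.00574681]
wrist 340.91990265042745 318.03676917523717 241.383577627025 campos [ 276.12292145 -565.53662623  373.68532388] fwd [-0.28804834 -0.09772436 -0.95261645] right [ 3.23999774e-01 -9.46056712e-01 -9.18323819e-04]
```

View pics/scene0.png

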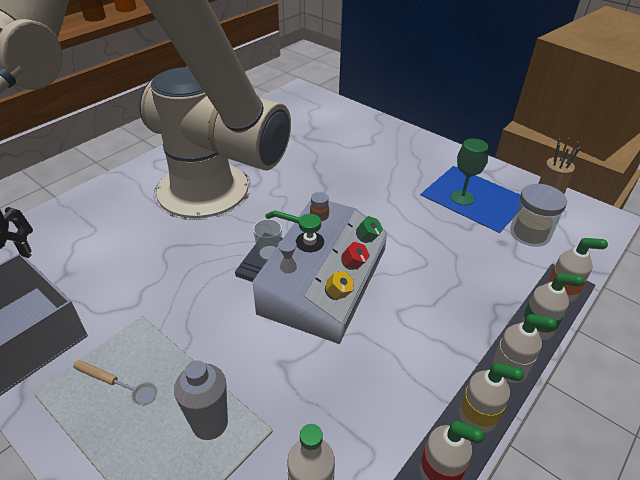

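View pics/top0.png

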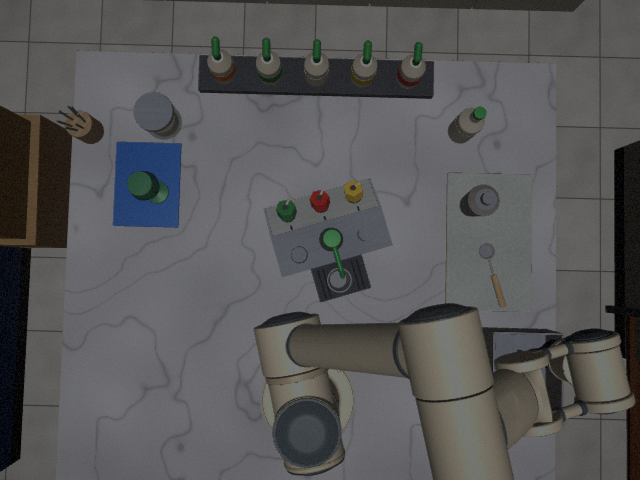

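```bash
cat > h.py <<'E'
import cv2,numpy as np,pickle
def ld(n): return pickle.load(open(n+".pkl","rb"))
def pts(c):
    R=cv2.Rodrigues(np.array(c["rvec"]))[0];t=np.array(c["tvec"]).ravel()
    v,u=np.mgrid[:480,:640];z=c["range_z"]
    P=np.stack([(u-c["cx"])/c["fx"]*z,(v-c["cy"])/c["fy"]*z,z],-1)
    return (P-t)@R
def masks(c):
    h=cv2.cvtColor(c["img"],cv2.COLOR_RGB2HSV)
    r=lambda a,b,s=120,v=60:cv2.inRange(h,(a,s,v),(b,255,255))>0
    return dict(red=r(0,8)|r(172,180),yellow=r(20,32),green=r(45,85,100,40))
E
python3 - <<'E'
from h import *
for n in ["top","scene"]:
    c=ld(n+"0");P=pts(c)
    for k,m in masks(c).items():
        m=m&(c["range_z"]>0)
        nn,lab,st,ce=cv2.connectedComponentsWithStats(m.astype(np.uint8))
        for i in range(1,nn):
            if st[i,4]<60: continue
            p=P[lab==i]
            if not(350<p[:,0].mean()<800 and abs(p[:,1].mean())<300):continue
            print(n,k,st[i,4],ce[i].round(),"mean",p.mean(0).round(),"min",p.min(0).round(),"max",p.max(0).round())
c=ld("top0");i=c["img"][170:310,240:410];cv2.imwrite("pics/topc.png",cv2.resize(i,None,fx=4.5,fy=4,interpolation=3)[:,:,::-1])
c=ld("scene0");i=c["img"][180:350,220:400];cv2.imwrite("pics/scenec.png",cv2.resize(i,None,fx=4,fy=3.5,interpolation=3)[:,:,::-1])
E
```

```text
top red 278 [320. 201.] mean [586. -20. 130.] min [559. -48. 104.] max [619.   7. 151.]
top yellow 274 [353. 192.] mean [ 616. -114.  130.] min [ 590. -142.  106.] max [649. -89. 152.]
top green 262 [286. 211.] mean [556.  75. 130.] min [530.  49. 104.] max [588. 103. 149.]
top green 408 [334. 246.] mean [458. -62. 181.] min [373. -92. 162.] max [505. -31. 195.]
scene red 440 [354. 255.] mean [594. -30. 126.] min [564. -52.  96.] max [619.   9. 145.]
scene yellow 515 [339. 285.] mean [ 624. -123.  126.] min [ 577. -144.   92.] max [651. -63. 145.]
scene green 490 [300. 220.] mean [460. -66. 179.] min [375. -98. 113.] max [506.  14. 189.]
scene green 306 [368. 227.] mean [561.  68. 129.] min [532.  46. 102.] max [588. 103. 145.]
```

View pics/topc.png

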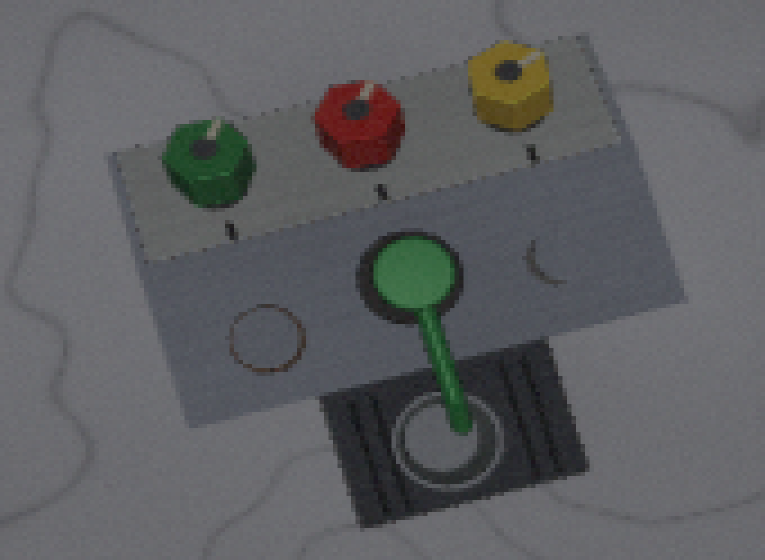

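View pics/scenec.png

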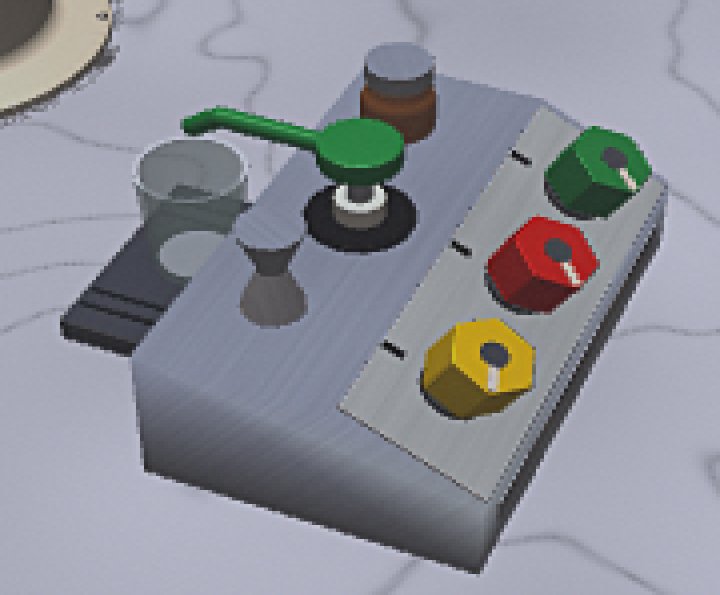

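```bash
cat > ana.py <<'E'
from h import *
def run(c,Y=None,verbose=True):
    P=pts(c);M=masks(c);out={}
    return P,M
if __name__=="__main__":
  for n in ["top","scene"]:
    c=ld(n+"0");P,M=run(c)
    def blobs(m):
        m=m&(c["range_z"]>0);nn,lab,st,ce=cv2.connectedComponentsWithStats(m.astype(np.uint8))
        for i in range(1,nn):
            p=P[lab==i]
            if st[i,4]>60 and 350<p[:,0].mean()<800 and abs(p[:,1].mean())<200: yield lab==i,p
    yst=np.array([.303,-.953,0]);
    for it in range(3):
        yst/=np.linalg.norm(yst);xst=np.cross(yst,[0,0,1]);N=-np.sin(np.radians(29))*xst+np.cos(np.radians(29))*np.array([0,0,1]);U=np.cross(N,yst)*1
        U=np.cross(yst,N); C={}
        for k in M:
            for m,p in blobs(M[k]):
                if p[:,0].mean()<500: # pump head
                    continue
                h=p@N; top=np.percentile(h,95);q=p[h>top-6]
                a=q@yst;b=q@U
                # min-area hexagon: centre by midrange of extents along 3 directions pairs
                C[k]=np.array([(np.percentile(a,1)+np.percentile(a,99))/2,(np.percentile(b,1)+np.percentile(b,99))/2,np.median(h[h>top-6])])
                C[k+"W"]=yst*C[k][0]+U*C[k][1]+N*C[k][2]; C[k+"n"]=len(q)
                _,_,vt=np.linalg.svd(q-q.mean(0));C[k+"N"]=vt[2]*np.sign(vt[2][2]);C[k+"e"]=(np.ptp(a),np.ptp(b))
        d=C["yellowW"]-C["greenW"];yst=np.array([d[0],d[1],0])
    print(n,"yst",yst/np.linalg.norm(yst),"N",N.round(3),"dist",np.linalg.norm(d))
    for k in M: print(k,"topface centre",C[k+"W"].round(1),"N fit",C[k+"N"].round(3),C[k+"n"],np.round(C[k+"e"],1))
    for m,p in blobs(M["green"]):
        if p[:,0].mean()<500:
            q=p[(p[:,2]>178)&(p[:,0]>440)];print("pump",q.mean(0).round(1),len(q),np.ptp(q,axis=0).round(),"midrange",((q.min(0)+q.max(0))/2).round(1))
E
python3 ana.py
```

```text
top yst [ 0.30355016 -0.95281546  0.        ] N [0.462 0.147 0.875] dist 200.3102655297228
red topface centre [597.  -18.3 133.1] N fit [0.475 0.134 0.87 ] 116 [51.9 50.6]
yellow topface centre [ 625.7 -113.2  133.4] N fit [0.491 0.14  0.86 ] 129 [47.  54.2]
green topface centre [564.8  77.6 133.4] N fit [0.482 0.135 0.866] 125 [50.3 51.4]
pump [477.8 -54.7 183.5] 258 [63. 47. 17.] midrange [472.7 -54.6 186.5]
scene yst [ 0.30332117 -0.95288838  0.        ] N [0.462 0.147 0.875] dist 200.76795236922015
red topface centre [597.  -19.4 131.9] N fit [0.451 0.142 0.881] 246 [59.1 50.9]
yellow topface centre [ 627.3 -114.9  132. ] N fit [0.46  0.137 0.877] 300 [54.3 52.9]
green topface centre [566.4  76.4 132. ] N fit [0.452 0.146 0.88 ] 200 [56.1 50. ]
pump [479.  -58.5 182.8] 287 [64. 51. 10.] midrange [473.4 -56.4 183.4]
```

```bash
cat > ptr.py <<'E'
from h import *
yst=np.array([.3034,-.9529,0]);xst=np.cross(yst,[0,0,1]);N=-np.sin(np.radians(29))*xst+np.cos(np.radians(29))*np.array([0,0,1]);U=np.cross(yst,N);U=U*np.sign(U@xst)
T=dict(red=np.array([596.5,-18.8,132.5]),yellow=np.array([626.6,-114.,132.5]),green=np.array([565.8,76.8,132.5]))
def ptr(c,k):
    # cast rays onto topface plane
    R=cv2.Rodrigues(np.array(c["rvec"]))[0];t=np.array(c["tvec"]).ravel();o=-R.T@t
    v,u=np.mgrid[:480,:640];d=np.stack([(u-c["cx"])/c["fx"],(v-c["cy"])/c["fy"],np.ones_like(u,float)],-1)@R
    s=((T[k]-o)@N)/(d@N);X=o+d*s[...,None]-T[k]
    a=X@U;b=X@np.cross(U,N) # b: clockwise from U seen from outside
    hsv=cv2.cvtColor(c["img"],cv2.COLOR_RGB2HSV);r=np.hypot(a,b)
    f=hsv[...,1].astype(float)
    ring=(r>10)&(r<24)
    vmax=hsv[...,2][ring].max()
    m=ring&(hsv[...,1]<110)&(hsv[...,2]>0.6*vmax)
    th=np.arctan2(b[m].mean(),a[m].mean())
    return th,m.sum()   # angle clockwise of up-slope; remaining = -th mod 2pi
if __name__=="__main__":
  import sys
  for n in sys.argv[1:]:
    c=ld(n)
    for k in T:
        th,k2=ptr(c,k);print(n,k,"cw angle",round(th,3),"remaining",round(-th%(2*np.pi),3),k2)
  print("U",U,"b",np.cross(U,N))
E
python3 ptr.py top0 scene0
```

```text
top0 red cw angle -2.502 remaining 2.502 12
top0 yellow cw angle -1.941 remaining 1.941 11
top0 green cw angle -2.598 remaining 2.598 15
scene0 red cw angle -2.608 remaining 2.608 12
scene0 yellow cw angle -2.039 remaining 2.039 15
scene0 green cw angle -2.679 remaining 2.679 13
U [-0.83342512 -0.26535962  0.48484354] b [-0.30340499  0.95291567  0.        ]
```

```bash
cat > go.py <<'E'
from ptr import *
from scipy.spatial.transform import Rotation as Ro
from rig import *
B=np.cross(U,N)
def ori(theta): # tool x at cw angle theta from U, tool z=-N
    x=np.cos(theta)*U+np.sin(theta)*B; z=-N
    return Ro.from_matrix(np.stack([x,np.cross(z,x),z],1))
def delta(pos,R):
    s=sense();R0=Ro.from_quat(s["orientation"])
    d=R0.inv().apply(np.array(pos)-s["tcp_pos"])/10; w=(R0.inv()*R).as_rotvec()
    print("delta cm",d.round(2),"rot",w.round(3),"deg",np.degrees(np.linalg.norm(w)).round(1));return d,w
def tcp(k,up=0,deep=4): return T[k]+N*(-34-deep+up)
def st():
    s=sense();print("t",round(float(s["time"]),2),"q",s["qpos"].round(3),"tcp",s["tcp_pos"].round(1),"F",s["ft_force"].round(1),"g",round(float(s["grip_width"]),3));return s
E
python3 - <<'E'
from go import *
for q6 in (-.98,-2.03):
  R=ori(q6+np.pi);print(q6,"tgt",tcp("red",110),delta(tcp("red",110),R))
E
```

```text
delta cm [-41.29 -59.31   3.58] rot [-0.189 -0.64  -2.46 ] deg 146.1
-0.98 tgt [629.76220627  -8.20943081 195.47261891] (array([-41.29444789, -59.31418764,   3.58054719]), array([-0.18859619, -0.64020115, -2.4601673 ]))
delta cm [-41.29 -59.31   3.58] rot [-0.164  0.677  2.628] deg 155.8
-2.03 tgt [629.76220627  -8.20943081 195.47261891] (array([-41.29444789, -59.31418764,   3.58054719]), array([-0.16449375,  0.67654088,  2.62769975]))
```

{"name": "step_arm", "arguments": {
  "increments": [
    [-41.3, -59.3, 0, -0.189, -0.64, -2.46, 1],
    [-41.3, -59.3, 0, -0.189, -0.64, -2.46, 1],
    [-41.3, -59.3, 0, -0.189, -0.64, -2.46, 1],
    [-41.3, -59.3, 0, -0.189, -0.64, -2.46, 1],
    [-41.3, -59.3, 0, -0.189, -0.64, -2.46, 1],
    [-41.3, -59.3, 0, -0.189, -0.64, -2.46, 1],
    [-41.3, -59.3, 0, -0.189, -0.64, -2.46, 1],
    [-41.3, -59.3, 0, -0.189, -0.64, -2.46, 1],
    [-41.3, -59.3, 0, -0.189, -0.64, -2.46, 1],
    [-41.3, -59.3, 0, -0.189, -0.64, -2.46, 1]
  ]
}}

```text
time: 1.15
tcp_pos: [499.0, -186.3, 231.2]
orientation: [0.977, 0.113, -0.169, -0.059]
ft_force: [0.7, -1.2, -0.5]
grip_width: 1.0
```

Run:
```python
from go import *
st();delta(tcp("red",110),ori(-.98+np.pi))
```

```text
t 1.15 q [-0.424  0.548  1.306 -0.072  1.64  -0.646] tcp [ 499.  -186.3  231.2] F [ 0.7 -1.2 -0.5] g 1.0
delta cm [ 17.41 -14.07   0.2 ] rot [-0.076 -0.261 -1.007] deg 59.8
```

{"name": "step_arm", "arguments": {
  "increments": [
    [17.4, -14.1, 0.2, -0.076, -0.261, -1.007, 1],
    [17.4, -14.1, 0.2, -0.076, -0.261, -1.007, 1],
    [17.4, -14.1, 0.2, -0.076, -0.261, -1.007, 1],
    [17.4, -14.1, 0.2, -0.076, -0.261, -1.007, 1],
    [17.4, -14.1, 0.2, -0.076, -0.261, -1.007, 1],
    [17.4, -14.1, 0.2, -0.076, -0.261, -1.007, 1],
    [17.4, -14.1, 0.2, -0.076, -0.261, -1.007, 1],
    [17.4, -14.1, 0.2, -0.076, -0.261, -1.007, 1],
    [17.4, -14.1, 0.2, -0.076, -0.261, -1.007, 1]
  ]
}}

```text
time: 2.05
tcp_pos: [629.7, -10.4, 195.4]
orientation: [0.777, 0.577, -0.236, -0.083]
ft_force: [0.1, -0.3, -0.5]
grip_width: 1.002
```

Run:
```python
from go import *
st();delta(tcp("red",110),ori(-.98+np.pi))
for n in ["wrist","scene"]:
    c=capture(n);cv2.imwrite(f"pics/{n}1.png",c["img"][:,:,::-1]);pickle.dump(c,open(f"{n}1.pkl","wb"))
for k in T: print(k,ptr(ld("wrist1"),k))
```

```text
t 2.05 q [-0.028  0.796  0.956 -0.165  1.868 -1.315] tcp [629.7 -10.4 195.4] F [ 0.1 -0.3 -0.5] g 1.002
delta cm [ 0.21 -0.07 -0.04] rot [-0.001 -0.003 -0.01 ] deg 0.6
red (np.float64(-2.266482033348457), np.int64(243))
yellow (np.float64(-0.2015651734146257), np.int64(153))
green (np.float64(-2.6814713942854906), np.int64(266))
```

View pics/wrist1.png

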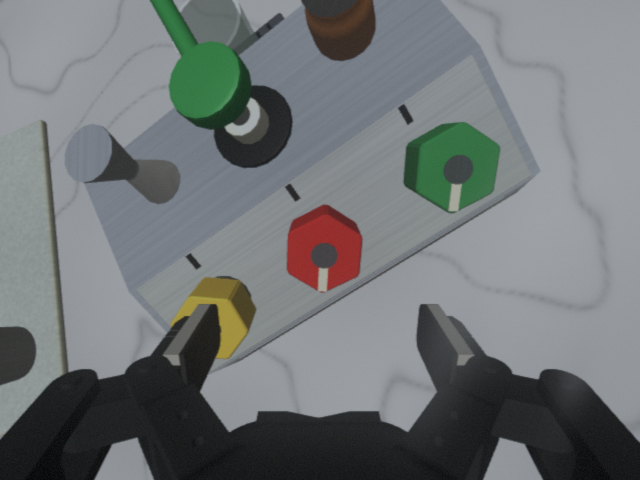

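View pics/scene1.png

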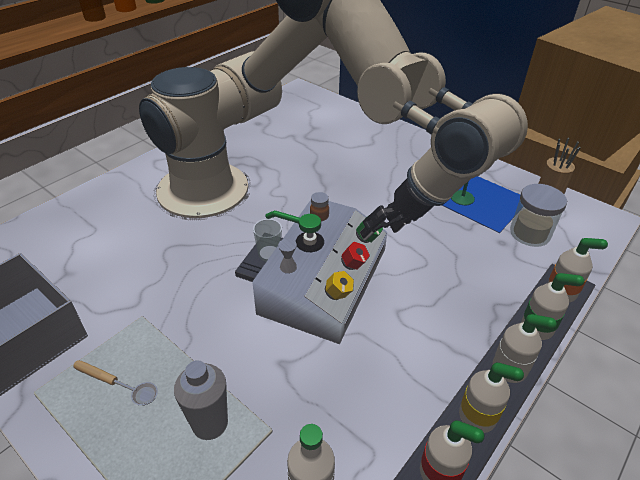

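```bash
cat > ray.py <<'E'
from ptr import *
def cast(c,u,v,p0):
    R=cv2.Rodrigues(np.array(c["rvec"]))[0];t=np.array(c["tvec"]).ravel();o=-R.T@t
    d=np.array([(u-c["cx"])/c["fx"],(v-c["cy"])/c["fy"],1])@R
    return o+d*(((p0-o)@N)/(d@N))
def ang(X):
    B=np.cross(U,N);return np.arctan2(X@B,X@U)
E
python3 - <<'E'
from ray import *
c=ld("wrist1")
for k,cap,p in (("red",(324,256),(322.5,281)),("green",(458,170),(455.5,198))):
    a=cast(c,*cap,T[k]);b=cast(c,*p,T[k]);print(k,"centre",a.round(1),"exp",T[k],"ptr th",ang(b-a).round(3),np.linalg.norm(b-a).round(1))
    m=masks(c)[k];nn,lab,s_,ce=cv2.connectedComponentsWithStats(m.astype(np.uint8));
print(c["range_z"][256,324],c["range_z"][230,330])
E
```

```text
red centre [598.2 -17.  131.3] exp [596.5 -18.8 132.5] ptr th -2.49 18.3
green centre [567.8  78.6 131.2] exp [565.8  76.8 132.5] ptr th -2.574 17.5
227.09436 222.45981
```

```bash
sed -i 's/red=np.array(\[596.5,-18.8,132.5\])/red=np.array([597.1,-18.2,132.3])/' ptr.py
python3 - <<'E'
from go import *
st();delta(tcp("red",0),ori(2.18))
E
```

```text
t 2.15 q [-0.028  0.796  0.956 -0.165  1.868 -1.316] tcp [629.7 -11.  195.7] F [-0.  -0.2 -0.3] g 1.001
delta cm [ 0.31 -0.02 10.96] rot [-0.001 -0.003  0.008] deg 0.5
```

{"name": "step_arm", "arguments": {
  "increments": [
    [0.3, 0, 3, 0, 0, 0, 1],
    [0.3, 0, 6, 0, 0, 0, 1],
    [0.3, 0, 8, 0, 0, 0, 1],
    [0.3, 0, 10, 0, 0, 0, 1],
    [0.3, 0, 11, 0, 0, 0, 1],
    [0.3, 0, 11, 0, 0, 0, 1]
  ],
  "force": 60
}}

```text
time: 2.75
tcp_pos: [578.8, -24.1, 98.0]
orientation: [0.777, 0.578, -0.237, -0.083]
ft_force: [0.7, -0.1, -0.1]
grip_width: 1.0
```

{"name": "step_arm", "arguments": {
  "increments": [
    [0, 0, 0, 0, 0, 0, -1],
    [0, 0, 0, 0, 0, 0, -1],
    [0, 0, 0, 0, 0, 0, -1],
    [0, 0, 0, 0, 0, 0, -1],
    [0, 0, 0, 0, 0, 0, -1],
    [0, 0, 0, 0, 0, 0, -1]
  ],
  "force": 60
}}

```text
time: 3.35
tcp_pos: [580.9, -22.7, 99.5]
orientation: [0.776, 0.579, -0.235, -0.082]
ft_force: [2.6, 8.4, 6.7]
grip_width: 0.58
```

Run:
```python
from go import *
st();delta(tcp("red",0),ori(2.18))
```

```text
t 3.35 q [-0.046  0.819  1.194 -0.166  1.605 -1.293] tcp [580.9 -22.7  99.5] F [2.6 8.4 6.7] g 0.58
delta cm [-0.12 -0.06  0.12] rot [ 0.002 -0.004  0.013] deg 0.8
```

{"name": "step_arm", "arguments": {
  "increments": [
    [0, 0, 0, 0, 0, 0.14, -1],
    [0, 0, 0, 0, 0, 0.28, -1],
    [0, 0, 0, 0, 0, 0.42, -1],
    [0, 0, 0, 0, 0, 0.56, -1],
    [0, 0, 0, 0, 0, 0.7, -1],
    [0, 0, 0, 0, 0, 0.84, -1],
    [0, 0, 0, 0, 0, 0.98, -1],
    [0, 0, 0, 0, 0, 1.12, -1],
    [0, 0, 0, 0, 0, 1.26, -1],
    [0, 0, 0, 0, 0, 1.4, -1]
  ]
}}

```text
time: 4.35
tcp_pos: [580.8, -22.7, 99.5]
orientation: [0.967, -0.06, -0.232, 0.089]
ft_force: [2.6, 8.1, 6.4]
grip_width: 0.579
```

Run:
```python
from go import *
s=st();print("torque along N",(s["ft_torque"]@N).round(2),s["ft_torque"].round(2));delta(tcp("red",0),ori(2.18+1.4))
```

```text
t 4.35 q [-0.046  0.819  1.194 -0.166  1.605  0.112] tcp [580.8 -22.7  99.5] F [2.6 8.1 6.4] g 0.579
torque along N 0.1 [ 1.03 -0.12 -0.41]
delta cm [-0.07  0.11  0.12] rot [-0.003 -0.002  0.007] deg 0.5
```

{"name": "step_arm", "arguments": {
  "increments": [
    [0, 0, 0, 0, 0, 0.14, -1],
    [0, 0, 0, 0, 0, 0.28, -1],
    [0, 0, 0, 0, 0, 0.42, -1],
    [0, 0, 0, 0, 0, 0.56, -1],
    [0, 0, 0, 0, 0, 0.7, -1],
    [0, 0, 0, 0, 0, 0.84, -1],
    [0, 0, 0, 0, 0, 0.92, -1],
    [0, 0, 0, 0, 0, 0.97, -1],
    [0, 0, 0, 0, 0, 1.02, -1],
    [0, 0, 0, 0, 0, 1.06, -1]
  ]
}}

```text
time: 5.35
tcp_pos: [580.8, -22.6, 99.5]
orientation: [0.805, -0.539, -0.156, 0.194]
ft_force: [2.7, 9.1, 6.8]
grip_width: 0.581
```

Run:
```python
from go import *
s=st();print("torque along N",(s["ft_torque"]@N).round(2),s["ft_torque"].round(2));delta(tcp("red",0),ori(2.18+2.46))
```

```text
t 5.35 q [-0.046  0.819  1.194 -0.166  1.605  1.169] tcp [580.8 -22.6  99.5] F [2.7 9.1 6.8] g 0.581
torque along N 0.08 [ 1.24 -0.12 -0.54]
delta cm [0.07 0.12 0.12] rot [-0.004  0.002  0.011] deg 0.7
```

Not at the stop yet; continue slowly.

{"name": "step_arm", "arguments": {
  "increments": [
    [0, 0, 0, 0, 0, 0.03, -1],
    [0, 0, 0, 0, 0, 0.06, -1],
    [0, 0, 0, 0, 0, 0.09, -1]
  ]
}}

```text
time: 5.65
tcp_pos: [580.2, -22.7, 99.9]
orientation: [0.78, -0.574, -0.147, 0.201]
ft_force: [0.7, 5.8, 8.9]
grip_width: 0.577
```

Run:
```python
from go import *
s=st();print("torque along N",(s["ft_torque"]@N).round(2),s["ft_torque"].round(2),s["joint_torque"].round(2))
```

```text
t 5.65 q [-0.046  0.818  1.194 -0.167  1.606  1.257] tcp [580.2 -22.7  99.9] F [0.7 5.8 8.9] g 0.577
torque along N 0.57 [1.05 0.22 0.06] [ -4.82 -99.8  -29.18  -2.43   1.55   0.15]
```

{"name": "step_arm", "arguments": {
  "increments": [
    [0, 0, 0, 0, 0, 0.03, -1],
    [0, 0, 0, 0, 0, 0.05, -1],
    [0, 0, 0, 0, 0, 0.05, -1]
  ]
}}

```text
time: 5.95
tcp_pos: [580.3, -22.8, 99.9]
orientation: [0.766, -0.593, -0.142, 0.205]
ft_force: [-0.3, 5.6, 11.7]
grip_width: 0.58
```

Run:
```python
from go import *
s=st();print("torque along N",(s["ft_torque"]@N).round(2),s["ft_torque"].round(2),s["joint_torque"].round(2))
```

```text
t 5.95 q [-0.046  0.818  1.194 -0.167  1.606  1.306] tcp [580.3 -22.8  99.9] F [-0.3  5.6 11.7] g 0.58
torque along N 1.72 [1.45 0.87 1.05] [  -4.64 -100.73  -29.22   -2.45    1.63    2.19]
```

{"name": "step_arm", "arguments": {
  "increments": [
    [0, 0, 0, 0, 0, 0, 1],
    [0, 0, 0, 0, 0, 0, 1],
    [0, 0, 0, 0, 0, 0, 1],
    [0, 0, 0, 0, 0, 0, 1],
    [0, 0, -3, 0, 0, 0, 1],
    [0, 0, -6, 0, 0, 0, 1],
    [0, 0, -9, 0, 0, 0, 1],
    [0, 0, -11, 0, 0, 0, 1]
  ]
}}

```text
time: 6.75
tcp_pos: [631.6, -7.5, 196.6]
orientation: [0.766, -0.593, -0.142, 0.205]
ft_force: [0.8, 0.2, 0.4]
grip_width: 1.001
```

Run:
```python
from go import *
st()
for n in ["wrist","scene"]:
    c=capture(n);cv2.imwrite(f"pics/{n}2.png",c["img"][:,:,::-1]);pickle.dump(c,open(f"{n}2.pkl","wb"))
```

```text
t 6.75 q [-0.023  0.797  0.95  -0.164  1.872  1.284] tcp [631.6  -7.5 196.6] F [0.8 0.2 0.4] g 1.001
```

View pics/wrist2.png

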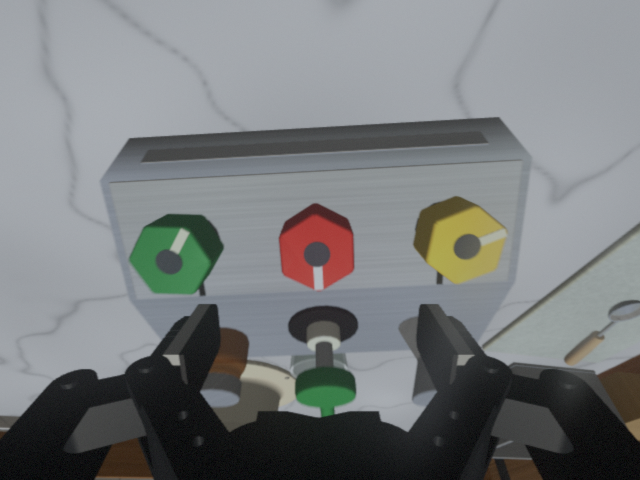

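Run:
```python
from ray import *
c=ld("wrist2")
for k,cap,p in (("red",(317,255),(318.5,281)),("yellow",(468,246.5),(496,238)),("green",(169,261),(180.5,240))):
    a=cast(c,*cap,T[k]);b=cast(c,*p,T[k]);print(k,"centre",a.round(1),"exp",T[k],"ptr th",ang(b-a).round(3))
```

```text
red centre [596.5 -17.5 132.5] exp [597.1 -18.2 132.3] ptr th 0.002
yellow centre [ 627.5 -114.1  132.1] exp [ 626.6 -114.   132.5] ptr th -1.838
green centre [566.7  78.9 131.7] exp [565.8  76.8 132.5] ptr th -2.513
```

```bash
sed -i 's/yellow=np.array(\[626.6,-114.,132.5\])/yellow=np.array([627,-114.0,132.3])/;s/green=np.array(\[565.8,76.8,132.5\])/green=np.array([566.4,77.7,132.1])/' ptr.py
python3 - <<'E'
from go import *
st();delta(tcp("yellow",110),ori(2.81))
E
```

```text
t 6.85 q [-0.023  0.796  0.949 -0.164  1.87   1.285] tcp [632.3  -7.5 196.9] F [-0.  -0.1 -0.6] g 0.997
delta cm [ 9.98 -0.42  0.25] rot [-0.004 -0.004 -1.958] deg 112.2
```

{"name": "step_arm", "arguments": {
  "increments": [
    [3, -0.1, 0, 0, 0, -0.14, 1],
    [6, -0.2, 0, 0, 0, -0.3, 1],
    [10, -0.4, 0.2, 0, 0, -1.96, 1],
    [10, -0.4, 0.2, 0, 0, -1.96, 1],
    [10, -0.4, 0.2, 0, 0, -1.96, 1],
    [10, -0.4, 0.2, 0, 0, -1.96, 1],
    [10, -0.4, 0.2, 0, 0, -1.96, 1],
    [10, -0.4, 0.2, 0, 0, -1.96, 1],
    [10, -0.4, 0.2, 0, 0, -1.96, 1],
    [10, -0.4, 0.2, 0, 0, -1.96, 1]
  ]
}}

```text
time: 7.85
tcp_pos: [657.8, -103.9, 192.5]
orientation: [0.964, 0.086, -0.245, 0.053]
ft_force: [-0.2, -0.1, 0.2]
grip_width: 1.001
```

Run:
```python
from go import *
st();delta(tcp("yellow",110),ori(2.81))
```

```text
t 7.85 q [-0.141  0.846  0.854 -0.222  1.899 -0.342] tcp [ 657.8 -103.9  192.5] F [-0.2 -0.1  0.2] g 1.001
delta cm [ 0.09  0.01 -0.37] rot [-0.003  0.001 -0.461] deg 26.4
```

{"name": "step_arm", "arguments": {
  "increments": [
    [0.1, 0, -0.3, 0, 0, -0.46, 1],
    [0.1, 0, -0.3, 0, 0, -0.46, 1],
    [0.1, 0, -0.3, 0, 0, -0.46, 1],
    [0.1, 0, -0.3, 0, 0, -0.46, 1],
    [0.1, 0, -0.3, 0, 0, -0.46, 1]
  ]
}}

```text
time: 8.35
tcp_pos: [660.3, -103.3, 195.1]
orientation: [0.921, 0.299, -0.251, -0.003]
ft_force: [0.1, 0.3, -0.2]
grip_width: 1.001
```

Run:
```python
from go import *
st()
for n in ["wrist"]:
    c=capture(n);cv2.imwrite(f"pics/{n}3.png",c["img"][:,:,::-1]);pickle.dump(c,open(f"{n}3.pkl","wb"))
delta(tcp("yellow",0),ori(2.81))
```

```text
t 8.35 q [-0.14   0.848  0.842 -0.222  1.908 -0.792] tcp [ 660.3 -103.3  195.1] F [ 0.1  0.3 -0.2] g 1.001
delta cm [-0.03  0.03 11.01] rot [-0.002 -0.001 -0.012] deg 0.7
```

View pics/wrist3.png

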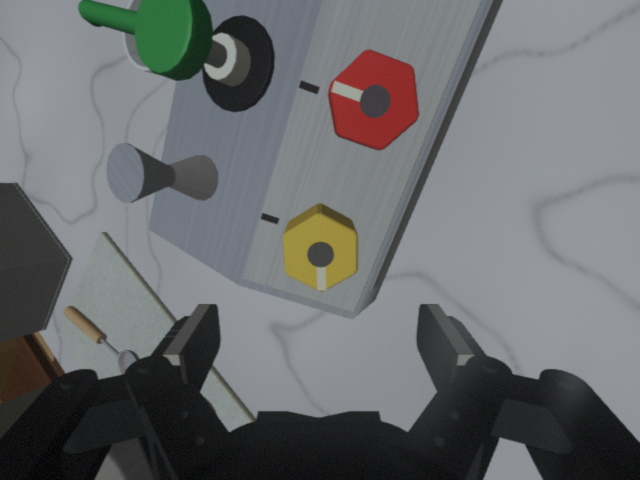

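{"name": "step_arm", "arguments": {
  "increments": [
    [0, 0, 3, 0, 0, 0, 1],
    [0, 0, 6, 0, 0, 0, 1],
    [0, 0, 8, 0, 0, 0, 1],
    [0, 0, 10, 0, 0, 0, 1],
    [0, 0, 11, 0, 0, 0, 1],
    [0, 0, 11, 0, 0, 0, 1]
  ],
  "force": 60
}}

```text
time: 9.0
tcp_pos: [609.0, -119.2, 98.6]
orientation: [0.92, 0.3, -0.251, -0.003]
ft_force: [-0.5, 0.8, 0.6]
grip_width: 0.996
```

{"name": "step_arm", "arguments": {
  "increments": [
    [0, 0, 0, 0, 0, 0, -1],
    [0, 0, 0, 0, 0, 0, -1],
    [0, 0, 0, 0, 0, 0, -1],
    [0, 0, 0, 0, 0, 0, -1],
    [0, 0, 0, 0, 0, 0, -1],
    [0, 0, 0, 0, 0, 0, -1]
  ],
  "force": 60
}}

```text
time: 9.6
tcp_pos: [611.9, -118.7, 100.3]
orientation: [0.921, 0.301, -0.248, -0.002]
ft_force: [8.4, 4.6, 1.9]
grip_width: 0.576
```

Run:
```python
from go import *
s=st();print(s["ft_torque"]@N);delta(tcp("yellow",0),ori(2.81))
```

```text
t 9.6 q [-0.169  0.861  1.088 -0.223  1.645 -0.766] tcp [ 611.9 -118.7  100.3] F [8.4 4.6 1.9] g 0.576
-0.10693361448735383
delta cm [-0.16 -0.04  0.23] rot [ 0.001 -0.005 -0.008] deg 0.5
```

{"name": "step_arm", "arguments": {
  "increments": [
    [0, 0, 0, 0, 0, 0.14, -1],
    [0, 0, 0, 0, 0, 0.28, -1],
    [0, 0, 0, 0, 0, 0.42, -1],
    [0, 0, 0, 0, 0, 0.56, -1],
    [0, 0, 0, 0, 0, 0.7, -1],
    [0, 0, 0, 0, 0, 0.84, -1],
    [0, 0, 0, 0, 0, 0.98, -1],
    [0, 0, 0, 0, 0, 1.12, -1],
    [0, 0, 0, 0, 0, 1.26, -1],
    [0, 0, 0, 0, 0, 1.4, -1]
  ]
}}

```text
time: 10.6
tcp_pos: [610.8, -118.4, 100.8]
orientation: [0.897, -0.366, -0.192, 0.159]
ft_force: [0.5, 5.4, 10.7]
grip_width: 0.573
```

{"name": "step_arm", "arguments": {
  "increments": [
    [0, 0, 0, 0, 0, 0.1, -1],
    [0, 0, 0, 0, 0, 0.2, -1],
    [0, 0, 0, 0, 0, 0.3, -1],
    [0, 0, 0, 0, 0, 0.36, -1],
    [0, 0, 0, 0, 0, 0.4, -1]
  ]
}}

```text
time: 11.1
tcp_pos: [610.6, -118.1, 100.9]
orientation: [0.807, -0.535, -0.157, 0.193]
ft_force: [-0.2, 8.7, 10.6]
grip_width: 0.575
```

Run:
```python
from go import *
s=st();print("torque along N",(s["ft_torque"]@N).round(2),s["ft_torque"].round(2),s["joint_torque"].round(2));delta(tcp("yellow",0),ori(2.81+1.9))
```

```text
t 11.1 q [-0.168  0.86   1.089 -0.222  1.647  1.037] tcp [ 610.6 -118.1  100.9] F [-0.2  8.7 10.6] g 0.575
torque along N 0.14 [ 1.5   0.45 -0.71] [  -5.3  -105.35  -31.39   -4.      1.24   -0.53]
delta cm [0.11 0.06 0.23] rot [-0.003  0.002  0.09 ] deg 5.2
```

{"name": "step_arm", "arguments": {
  "increments": [
    [0, 0, 0, 0, 0, 0.03, -1],
    [0, 0, 0, 0, 0, 0.06, -1],
    [0, 0, 0, 0, 0, 0.09, -1],
    [0, 0, 0, 0, 0, 0.12, -1]
  ]
}}

```text
time: 11.5
tcp_pos: [610.6, -118.0, 100.8]
orientation: [0.774, -0.582, -0.145, 0.202]
ft_force: [0.0, 9.4, 10.8]
grip_width: 0.58
```

Run:
```python
from go import *
s=st();print("torque along N",(s["ft_torque"]@N).round(2),s["ft_torque"].round(2),s["joint_torque"].round(2));delta(tcp("yellow",0),ori(2.81+1.9))
```

```text
t 11.5 q [-0.168  0.86   1.089 -0.222  1.647  1.155] tcp [ 610.6 -118.   100.8] F [ 0.   9.4 10.8] g 0.58
torque along N 2.22 [2.36 0.75 1.17] [  -6.61 -105.34  -31.46   -4.09    1.32    0.71]
delta cm [0.12 0.05 0.23] rot [-0.002  0.002 -0.028] deg 1.6
```

{"name": "step_arm", "arguments": {
  "increments": [
    [0, 0, 0, 0, 0, 0.03, -1],
    [0, 0, 0, 0, 0, 0.03, -1]
  ]
}}

```text
time: 11.7
tcp_pos: [610.6, -118.0, 100.8]
orientation: [0.766, -0.593, -0.142, 0.205]
ft_force: [-0.2, 9.0, 11.6]
grip_width: 0.58
```

Run:
```python
from go import *
s=st();print("torque along N",(s["ft_torque"]@N).round(2),s["ft_torque"].round(2),s["joint_torque"].round(2))
```

```text
t 11.7 q [-0.168  0.86   1.089 -0.222  1.647  1.184] tcp [ 610.6 -118.   100.8] F [-0.2  9.  11.6] g 0.58
torque along N 2.12 [2.   0.83 1.23] [  -6.45 -105.44  -31.5    -3.49    1.32    3.01]
```

{"name": "step_arm", "arguments": {
  "increments": [
    [0, 0, 0, 0, 0, 0, 1],
    [0, 0, 0, 0, 0, 0, 1],
    [0, 0, 0, 0, 0, 0, 1],
    [0, 0, 0, 0, 0, 0, 1],
    [0, 0, -3, 0, 0, 0, 1],
    [0, 0, -6, 0, 0, 0, 1],
    [0, 0, -9, 0, 0, 0, 1],
    [0, 0, -11, 0, 0, 0, 1]
  ]
}}

```text
time: 12.5
tcp_pos: [661.9, -103.1, 197.7]
orientation: [0.766, -0.593, -0.142, 0.205]
ft_force: [1.1, -0.1, -0.9]
grip_width: 1.0
```

Run:
```python
from go import *
st()
for n in ["wrist"]:
    c=capture(n);cv2.imwrite(f"pics/{n}4.png",c["img"][:,:,::-1]);pickle.dump(c,open(f"{n}4.pkl","wb"))
```

```text
t 12.5 q [-0.139  0.847  0.837 -0.222  1.911  1.153] tcp [ 661.9 -103.1  197.7] F [ 1.1 -0.1 -0.9] g 1.0
```

View pics/wrist4.png

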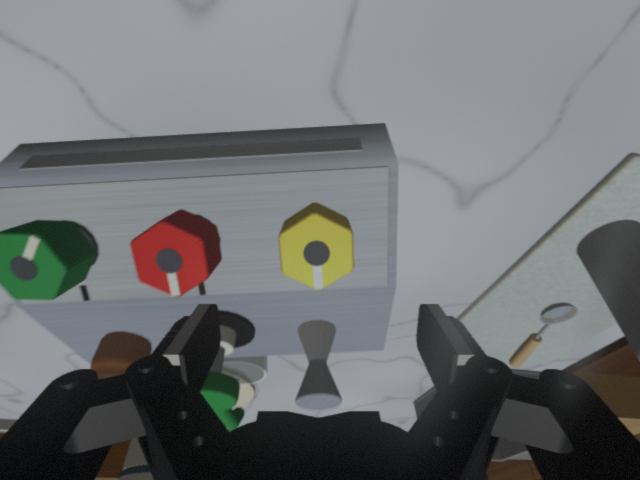

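Run:
```python
from ray import *
from go import *
c=ld("wrist4")
for k,cap,p in (("red",(169,260),(173.5,287)),("yellow",(317,252.5),(318.5,280)),("green",(24,267),(32,245))):
    a=cast(c,*cap,T[k]);b=cast(c,*p,T[k]);print(k,"centre",a.round(1),"exp",T[k],"ptr th",ang(b-a).round(3))
delta(tcp("green",110),ori(2.17))
```

```text
red centre [597.1 -16.4 132. ] exp [597.1 -18.2 132.3] ptr th 0.031
yellow centre [ 627.5 -112.9  131.9] exp [ 627.  -114.   132.3] ptr th 0.005
green centre [566.7  79.6 131.6] exp [566.4  77.7 132.1] ptr th -2.546
delta cm [-20.11   1.14   0.54] rot [-2.000e-03 -7.000e-03 -2.598e+00] deg 148.9
```

{"name": "step_arm", "arguments": {
  "increments": [
    [-20.1, 1.1, 0, 0, 0, -2.598, 1],
    [-20.1, 1.1, 0, 0, 0, -2.598, 1],
    [-20.1, 1.1, 0, 0, 0, -2.598, 1],
    [-20.1, 1.1, 0, 0, 0, -2.598, 1],
    [-20.1, 1.1, 0, 0, 0, -2.598, 1],
    [-20.1, 1.1, 0, 0, 0, -2.598, 1],
    [-20.1, 1.1, 0, 0, 0, -2.598, 1],
    [-20.1, 1.1, 0, 0, 0, -2.598, 1],
    [-20.1, 1.1, 0, 0, 0, -2.598, 1],
    [-20.1, 1.1, 0, 0, 0, -2.598, 1]
  ]
}}

```text
time: 13.55
tcp_pos: [599.8, 88.5, 195.7]
orientation: [0.964, 0.091, -0.245, 0.052]
ft_force: [-0.0, 0.8, -0.3]
grip_width: 1.002
```

Run:
```python
from go import *
st();delta(tcp("green",110),ori(2.17))
```

```text
t 13.55 q [ 0.102  0.768  1.018 -0.101  1.852 -0.089] tcp [599.8  88.5 195.7] F [-0.   0.8 -0.3] g 1.002
delta cm [0.01 0.02 0.06] rot [-2.000e-03 -1.000e-03 -1.092e+00] deg 62.5
```

{"name": "step_arm", "arguments": {
  "increments": [
    [0, 0, 0, 0, 0, -1.092, 1],
    [0, 0, 0, 0, 0, -1.092, 1],
    [0, 0, 0, 0, 0, -1.092, 1],
    [0, 0, 0, 0, 0, -1.092, 1],
    [0, 0, 0, 0, 0, -1.092, 1],
    [0, 0, 0, 0, 0, -1.092, 1],
    [0, 0, 0, 0, 0, -1.092, 1],
    [0, 0, 0, 0, 0, -1.092, 1],
    [0, 0, 0, 0, 0, -1.092, 1]
  ]
}}

```text
time: 14.45
tcp_pos: [599.8, 88.5, 195.7]
orientation: [0.778, 0.576, -0.236, -0.082]
ft_force: [0.1, 0.3, 0.2]
grip_width: 1.003
```

Run:
```python
from go import *
st()
for n in ["wrist"]:
    c=capture(n);cv2.imwrite(f"pics/{n}5.png",c["img"][:,:,::-1]);pickle.dump(c,open(f"{n}5.pkl","wb"))
delta(tcp("green",0),ori(2.17))
```

```text
t 14.45 q [ 0.102  0.767  1.018 -0.101  1.852 -1.176] tcp [599.8  88.5 195.7] F [0.1 0.3 0.2] g 1.003
delta cm [-0.03  0.03 11.07] rot [-0.001 -0.002 -0.007] deg 0.4
```

View pics/wrist5.png

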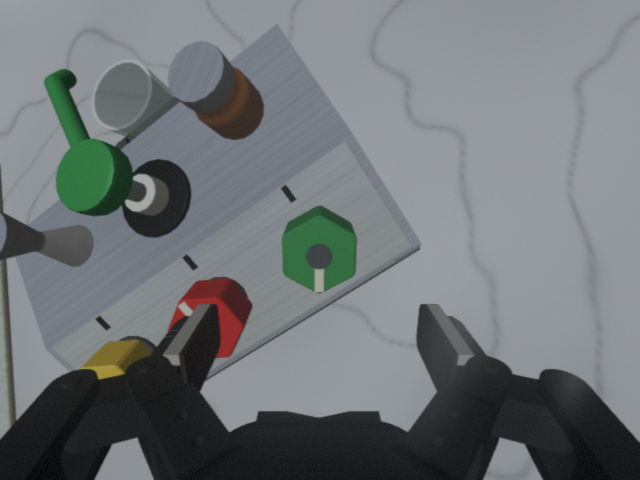

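{"name": "step_arm", "arguments": {
  "increments": [
    [0, 0, 3, 0, 0, 0, 1],
    [0, 0, 6, 0, 0, 0, 1],
    [0, 0, 8, 0, 0, 0, 1],
    [0, 0, 10, 0, 0, 0, 1],
    [0, 0, 11, 0, 0, 0, 1],
    [0, 0, 11, 0, 0, 0, 1]
  ],
  "force": 60
}}

```text
time: 15.1
tcp_pos: [548.3, 72.5, 99.1]
orientation: [0.779, 0.575, -0.237, -0.082]
ft_force: [1.1, -0.0, 0.6]
grip_width: 1.002
```

{"name": "step_arm", "arguments": {
  "increments": [
    [0, 0, 0, 0, 0, 0, -1],
    [0, 0, 0, 0, 0, 0, -1],
    [0, 0, 0, 0, 0, 0, -1],
    [0, 0, 0, 0, 0, 0, -1],
    [0, 0, 0, 0, 0, 0, -1],
    [0, 0, 0, 0, 0, 0, -1]
  ],
  "force": 60
}}

```text
time: 15.7
tcp_pos: [550.1, 73.2, 100.6]
orientation: [0.779, 0.576, -0.235, -0.081]
ft_force: [3.5, 2.8, 5.5]
grip_width: 0.577
```

{"name": "step_arm", "arguments": {
  "increments": [
    [0, 0, 0, 0, 0, 0.14, -1],
    [0, 0, 0, 0, 0, 0.28, -1],
    [0, 0, 0, 0, 0, 0.42, -1],
    [0, 0, 0, 0, 0, 0.56, -1],
    [0, 0, 0, 0, 0, 0.7, -1],
    [0, 0, 0, 0, 0, 0.84, -1],
    [0, 0, 0, 0, 0, 0.98, -1],
    [0, 0, 0, 0, 0, 1.12, -1],
    [0, 0, 0, 0, 0, 1.26, -1],
    [0, 0, 0, 0, 0, 1.4, -1]
  ]
}}

```text
time: 16.7
tcp_pos: [551.0, 73.8, 100.1]
orientation: [0.967, -0.064, -0.231, 0.09]
ft_force: [8.3, 7.5, -2.7]
grip_width: 0.575
```

Run:
```python
from go import *
s=st();print("torque along N",(s["ft_torque"]@N).round(2));delta(tcp("green",0),ori(2.17+2.55))
```

```text
t 16.7 q [ 0.088  0.793  1.255 -0.103  1.585  0.244] tcp [551.   73.8 100.1] F [ 8.3  7.5 -2.7] g 0.575
torque along N 0.12
delta cm [-0.11  0.16  0.23] rot [-6.000e-03 -1.000e-03  1.139e+00] deg 65.3
```

{"name": "step_arm", "arguments": {
  "increments": [
    [0, 0, 0, 0, 0, 0.14, -1],
    [0, 0, 0, 0, 0, 0.28, -1],
    [0, 0, 0, 0, 0, 0.42, -1],
    [0, 0, 0, 0, 0, 0.56, -1],
    [0, 0, 0, 0, 0, 0.7, -1],
    [0, 0, 0, 0, 0, 0.84, -1],
    [0, 0, 0, 0, 0, 0.94, -1],
    [0, 0, 0, 0, 0, 1.02, -1],
    [0, 0, 0, 0, 0, 1.08, -1],
    [0, 0, 0, 0, 0, 1.12, -1]
  ]
}}

```text
time: 17.7
tcp_pos: [551.7, 73.3, 99.8]
orientation: [0.786, -0.566, -0.148, 0.198]
ft_force: [12.0, 3.3, -5.4]
grip_width: 0.578
```

{"name": "step_arm", "arguments": {
  "increments": [
    [0, 0, 0, 0, 0, 0.03, -1],
    [0, 0, 0, 0, 0, 0.05, -1]
  ]
}}

```text
time: 17.9
tcp_pos: [551.4, 73.1, 100.1]
orientation: [0.773, -0.585, -0.143, 0.202]
ft_force: [10.8, 1.1, -2.5]
grip_width: 0.577
```

Run:
```python
from go import *
s=st();print("torque along N",(s["ft_torque"]@N).round(2),s["joint_torque"].round(2));delta(tcp("green",0),ori(2.17+2.55))
```

```text
t 17.9 q [ 0.088  0.793  1.254 -0.104  1.584  1.408] tcp [551.4  73.1 100.1] F [10.8  1.1 -2.5] g 0.577
torque along N 3.45 [  -2.64 -103.82  -23.49   -0.82    7.12    2.93]
delta cm [0.02 0.18 0.24] rot [-0.006  0.001 -0.026] deg 1.5
```

{"name": "step_arm", "arguments": {
  "increments": [
    [0, 0, 0, 0, 0, 0.02, -1],
    [0, 0, 0, 0, 0, 0.02, 1],
    [0, 0, 0, 0, 0, 0.02, 1],
    [0, 0, 0, 0, 0, 0.02, 1],
    [0, 0, 0, 0, 0, 0.02, 1],
    [0, 0, -3, 0, 0, 0.02, 1],
    [0, 0, -6, 0, 0, 0.02, 1],
    [0, 0, -9, 0, 0, 0.02, 1],
    [0, 0, -11, 0, 0, 0.02, 1],
    [0, 0, -11, 0, 0, 0.02, 1]
  ]
}}

```text
time: 18.9
tcp_pos: [601.7, 89.1, 198.1]
orientation: [0.766, -0.593, -0.141, 0.204]
ft_force: [0.4, -0.8, 0.4]
grip_width: 1.001
```

Run:
```python
from go import *
st()
for n in ["wrist"]:
    c=capture(n);cv2.imwrite(f"pics/{n}6.png",c["img"][:,:,::-1]);pickle.dump(c,open(f"{n}6.pkl","wb"))
```

```text
t 18.9 q [ 0.103  0.766  1.013 -0.101  1.854  1.415] tcp [601.7  89.1 198.1] F [ 0.4 -0.8  0.4] g 1.001
```

View pics/wrist6.png

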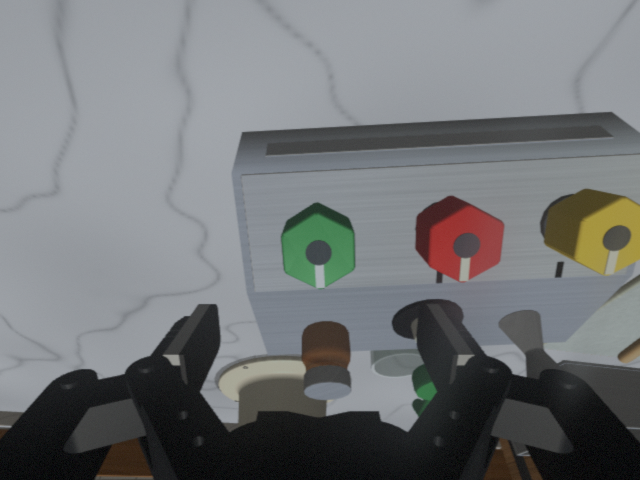

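Run:
```python
from ray import *
c=ld("wrist6")
for k,cap,p in (("red",(466,245),(465,275)),("yellow",(616.5,238),(612.5,270)),("green",(318.5,252.5),(320,281))):
    a=cast(c,*cap,T[k]);b=cast(c,*p,T[k]);print(k,"centre",a.round(1),"ptr th",ang(b-a).round(3))
xst=np.cross(yst,[0,0,1])
for n in ("top0","scene0"):
    c=ld(n);m=masks(c)["green"].astype(np.uint8)
    nn,lab,s_,ce=cv2.connectedComponentsWithStats(m);P=pts(c)
    for i in range(1,nn):
        if s_[i,4]>150 and P[lab==i][:,2].max()>175 and 400<P[lab==i][:,0].mean()<510:
            mm=cv2.morphologyEx((lab==i).astype(np.uint8),cv2.MORPH_OPEN,cv2.getStructuringElement(2,(9,9)))
            q=P[(mm>0)];q=q[(q[:,2]>180)&(q[:,2]<187)]
            a=q@xst;b=q@yst;ca=(np.percentile(a,1)+np.percentile(a,99))/2;cb=(np.percentile(b,1)+np.percentile(b,99))/2
            print(n,len(q),"ext",np.ptp(a),np.ptp(b),"centre",(xst*ca+yst*cb).round(1),q[:,2].mean(), "red along yst",T["red"]@yst,cb)
```

```text
red centre [597.6 -16.8 131.8] ptr th -0.045
yellow centre [ 627.6 -112.7  131.8] ptr th -0.088
green centre [567.1  78.1 131.7] ptr th 0.003
top0 166 ext 49.05432992007297 47.57171643339268 centre [479.7 -54.1   0. ] 183.4570073421473 red along yst 198.50292000000002 197.06428136589744
scene0 245 ext 48.335613341252156 49.71745511539447 centre [481.3 -56.4   0. ] 183.16838992431343 red along yst 198.50292000000002 199.7303390440954
```

{"name": "step_arm", "arguments": {
  "increments": [
    [4, 0, -1, 0, 0, 0, 1],
    [8, 0, -2, 0, 0, 0, 1],
    [10, 0, -3, 0, 0, 0, 1],
    [10, 0, -3, 0, 0, 0, 1]
  ]
}}

```text
time: 19.35
tcp_pos: [640.0, -6.4, 224.3]
orientation: [0.765, -0.593, -0.143, 0.205]
ft_force: [0.3, 0.5, 0.4]
grip_width: 1.003
```

Run:
```python
from go import *
st()
c=capture("wrist");pickle.dump(c,open("wrist7.pkl","wb"))
i=c["img"][180:340,80:560];cv2.imwrite("pics/w7.png",cv2.resize(i,(800,533),interpolation=3)[:,:,::-1])
cv2.imwrite("pics/w7.png",cv2.resize(c["img"][190:310,100:540],None,fx=1.8,fy=1.8,interpolation=3)[:,:,::-1])
```

```text
t 19.35 q [-0.022  0.791  0.887 -0.167  1.941  1.275] tcp [640.   -6.4 224.3] F [0.3 0.5 0.4] g 1.003
```

View pics/w7.png

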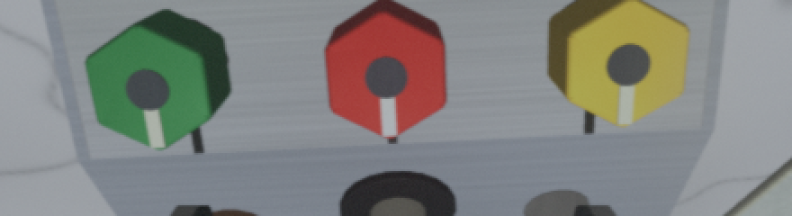

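Run:
```python
from ray import *
for n in ("wrist7","wrist6","wrist2","wrist4"):
  c=ld(n);R=cv2.Rodrigues(np.array(c["rvec"]))[0];t=np.array(c["tvec"]).ravel();o=-R.T@t
  v,u=np.mgrid[:480,:640];d=np.stack([(u-c["cx"])/c["fx"],(v-c["cy"])/c["fy"],np.ones_like(u,float)],-1)@R
  hsv=cv2.cvtColor(c["img"],cv2.COLOR_RGB2HSV);B=np.cross(U,N)
  for k in T:
    X=o+d*(((T[k]-o)@N)/(d@N))[...,None]-T[k];a=X@U;b=X@B;r=np.hypot(a,b)
    cap=(r<11)&(hsv[...,1]<70)&(hsv[...,2]<120)
    ca,cb=np.median(a[cap]),np.median(b[cap]);a=a-ca;b=b-cb;r=np.hypot(a,b)
    w=(r>9)&(r<22)&(hsv[...,1]<70)&(hsv[...,2]>150)
    print(n,k,cap.sum(),"cap off",ca.round(1),cb.round(1),"ptr",np.arctan2(b[w].mean(),a[w].mean()).round(3) if w.any() else None,w.sum())
```

```text
wrist7 red 391 cap off -1.0 1.3 ptr 0.008 134
wrist7 yellow 412 cap off -1.3 1.5 ptr 0.003 137
wrist7 green 406 cap off -1.1 1.1 ptr 0.008 124
wrist6 red 494 cap off -0.9 1.0 ptr -0.012 145
wrist6 yellow 501 cap off -1.2 1.1 ptr -0.017 145
wrist6 green 489 cap off -1.0 0.4 ptr -0.002 164
wrist2 red 475 cap off -0.3 1.2 ptr -0.001 161
wrist2 yellow 493 cap off -0.6 0.6 ptr -1.918 184
wrist2 green 483 cap off -0.5 1.5 ptr -2.537 178
wrist4 red 459 cap off -0.3 1.9 ptr 0.015 147
wrist4 yellow 489 cap off -0.7 1.5 ptr -0.001 159
wrist4 green 455 cap off -0.5 2.4 ptr -2.551 143
```

```bash
cat > pump.py <<'E'
from go import *
s=st();R0=Ro.from_quat(s["orientation"]);z=R0.apply([0,0,1]);ax=np.cross(z,[0,0,-1]);n=np.linalg.norm(ax)
Rt=(Ro.from_rotvec(ax/n*np.arctan2(n,-z[2])) if n>1e-9 else Ro.identity())*R0
import sys
delta([480.7,-55.4,float(sys.argv[1])],Rt); print(Rt.as_quat().round(3))
E
python3 pump.py 235
```

```text
t 19.4 q [-0.02   0.791  0.89  -0.165  1.941  1.276] tcp [639.3  -4.7 223.7] F [ 0.3  0.5 -0.3] g 1.003
delta cm [ 0.86 15.08  7.09] rot [ 0.506 -0.025  0.   ] deg 29.0
[ 0.791 -0.612 -0.     0.   ]
```

{"name": "step_arm", "arguments": {
  "increments": [
    [0, 1, -2, 0.1, 0, 0, 1],
    [0.9, 15.1, 6.5, 0.506, -0.025, 0, -1],
    [0.9, 15.1, 6.5, 0.506, -0.025, 0, -1],
    [0.9, 15.1, 7.1, 0.506, -0.025, 0, -1],
    [0.9, 15.1, 7.1, 0.506, -0.025, 0, -1],
    [0.9, 15.1, 7.1, 0.506, -0.025, 0, -1],
    [0.9, 15.1, 7.1, 0.506, -0.025, 0, -1],
    [0.9, 15.1, 7.1, 0.506, -0.025, 0, -1]
  ],
  "force": 60
}}

```text
time: 20.2
tcp_pos: [481.2, -54.4, 235.7]
orientation: [0.791, -0.612, 0.0, -0.001]
ft_force: [0.0, 0.1, 0.8]
grip_width: 0.0
```

```bash
python3 pump.py 183
python3 - <<'E'
from go import *
for n in ["wrist","scene"]:
    c=capture(n);cv2.imwrite(f"pics/{n}8.png",c["img"][:,:,::-1]);pickle.dump(c,open(f"{n}8.pkl","wb"))
E
```

```text
t 20.2 q [-2.360e-01  2.910e-01  1.677e+00  1.000e-03  1.173e+00  1.079e+00] tcp [481.2 -54.4 235.7] F [0.  0.1 0.8] g 0.0
delta cm [0.09 0.08 5.27] rot [-0.001 -0.    -0.   ] deg 0.1
[ 0.791 -0.612 -0.     0.   ]
```

View pics/wrist8.png

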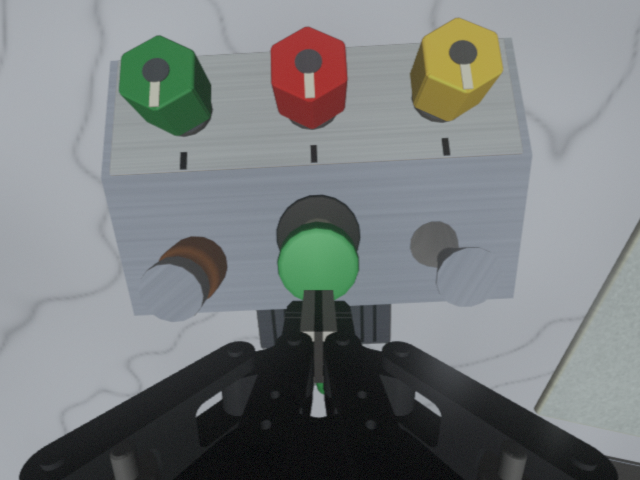

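View pics/scene8.png

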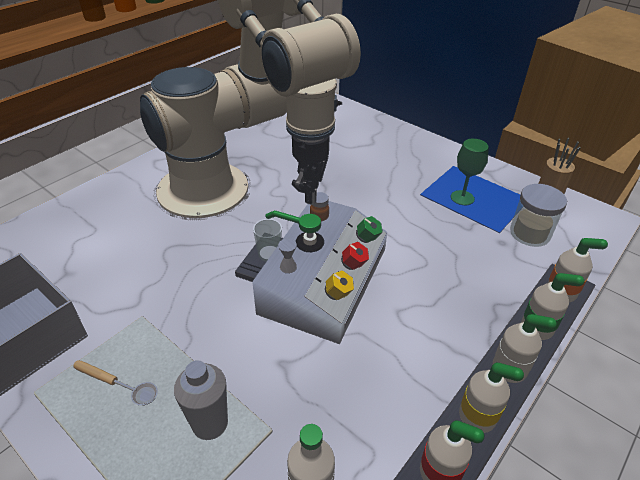

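Run:
```python
from h import *
c=ld("wrist8");R=cv2.Rodrigues(np.array(c["rvec"]))[0];t=np.array(c["tvec"]).ravel();o=-R.T@t
for uv in ((279,258),(358,258),(318,224),(318,262)):
    d=np.array([(uv[0]-c["cx"])/c["fx"],(uv[1]-c["cy"])/c["fy"],1])@R;print(uv,(o+d*(183-o[2])/d[2]).round(1))
P=pts(c);print(P[262,318],P[240,318])
```

```text
(279, 258) [479.9 -29.7 183. ]
(358, 258) [492.1 -76.5 183. ]
(318, 224) [506.7 -47.4 183. ]
(318, 262) [483.4 -53.4 183. ]
[483.58536946 -53.3881763  183.50856293] [497.11595862 -49.86255069 183.04711227]
```

{"name": "step_arm", "arguments": {
  "increments": [
    [0, 0, 2, 0, 0, 0, -1],
    [0, 0, 4, 0, 0, 0, -1],
    [0, 0, 5, 0, 0, 0, -1],
    [0, 0, 5.8, 0, 0, 0, -1],
    [0, 0, 6.6, 0, 0, 0, -1],
    [0, 0, 7.2, 0, 0, 0, -1],
    [0, 0, 7.5, 0, 0, 0, -1],
    [0, 0, 7.7, 0, 0, 0, -1]
  ]
}}

```text
time: 21.1
tcp_pos: [481.6, -54.5, 159.1]
orientation: [0.791, -0.612, 0.0, -0.001]
ft_force: [-3.4, 4.0, 10.8]
grip_width: -0.002
```

{"name": "step_arm", "arguments": {
  "increments": [
    [0, 0, 0.1, 0, 0, 0, -1],
    [0, 0, 0.15, 0, 0, 0, -1],
    [0, 0, 0.15, 0, 0, 0, -1]
  ]
}}

```text
time: 21.4
tcp_pos: [481.6, -54.5, 158.0]
orientation: [0.791, -0.611, 0.001, -0.001]
ft_force: [-4.3, 3.9, 13.2]
grip_width: -0.002
```

{"name": "step_arm", "arguments": {
  "increments": [
    [0, 0, 0.1, 0, 0, 0, -1],
    [0, 0, 0.2, 0, 0, 0, -1],
    [0, 0, 0.2, 0, 0, 0, -1]
  ]
}}

```text
time: 21.7
tcp_pos: [481.8, -54.6, 157.6]
orientation: [0.791, -0.611, 0.001, -0.001]
ft_force: [-14.1, 6.1, 51.4]
grip_width: -0.001
```

{"name": "step_arm", "arguments": {
  "increments": [
    [0, 0, -0.5, 0, 0, 0, -1],
    [0, 0, -2, 0, 0, 0, -1],
    [0, 0, -4, 0, 0, 0, -1],
    [0, 0, -8, 0, 0, 0, -1],
    [0, 0, -12, 0, 0, 0, -1],
    [0, 0, -15, 0, 0, 0, -1],
    [0, 0, -15, 0, 0, 0, -1]
  ]
}}

```text
time: 22.4
tcp_pos: [483.2, -55.3, 309.5]
orientation: [0.791, -0.611, 0.004, -0.002]
ft_force: [1.3, 0.1, -0.6]
grip_width: -0.0
```

Run:
```python
from go import *
st()
for n in ["wrist","scene"]:
    c=capture(n);cv2.imwrite(f"pics/{n}9.png",c["img"][:,:,::-1]);pickle.dump(c,open(f"{n}9.pkl","wb"))
a=ld("scene9");b=ld("scene0")
for n in ("scene0","scene9"):
    c=ld(n);P=pts(c);q=P[masks(c)["green"]];q=q[(q[:,0]>455)&(q[:,0]<508)&(np.abs(q[:,1]+55)<30)];print(n,"pump top z",np.percentile(q[:,2],90))
d=np.abs(a["img"].astype(int)-b["img"]).max(2)>40
ys,xs=np.nonzero(d[190:,:]);
print("changed below row190:",[(int(x),int(y)+190) for x,y in list(zip(xs,ys))[::15]])
c=ld("wrist9");R=cv2.Rodrigues(np.array(c["rvec"]))[0];t=np.array(c["tvec"]).ravel();o=-R.T@t
v,u=np.mgrid[:480,:640];D=np.stack([(u-c["cx"])/c["fx"],(v-c["cy"])/c["fy"],np.ones_like(u,float)],-1)@R
hsv=cv2.cvtColor(c["img"],cv2.COLOR_RGB2HSV);B=np.cross(U,N)
for k in T:
    X=o+D*(((T[k]-o)@N)/(D@N))[...,None]-T[k];A=X@U;b_=X@B;r=np.hypot(A,b_)
    cap=(r<11)&(hsv[...,1]<70)&(hsv[...,2]<120)
    A=A-np.median(A[cap]);b_=b_-np.median(b_[cap]);r=np.hypot(A,b_)
    w=(r>9)&(r<22)&(hsv[...,1]<70)&(hsv[...,2]>150)
    print(k,cap.sum(),"ptr",np.arctan2(b_[w].mean(),A[w].mean()).round(3))
```

```text
t 22.4 q [-0.237  0.216  1.563  0.     1.354  1.079] tcp [483.2 -55.3 309.5] F [ 1.3  0.1 -0.6] g -0.0
scene0 pump top z 184.98876410590316
scene9 pump top z 184.95434667369025
changed below row190: [(7, 207), (8, 209), (10, 210), (8, 211), (5, 212), (20, 212), (16, 213), (11, 214), (3, 215), (18, 215), (9, 216), (24, 216), (8, 217), (23, 217), (9, 218), (24, 218), (9, 219), (24, 219), (5, 220), (20, 220), (2, 221), (19, 221), (1, 222), (20, 222), (380, 222), (18, 223), (380, 223), (18, 224), (381, 224), (20, 225), (2, 226), (24, 226), (7, 227), (29, 227), (17, 228), (32, 228), (18, 229), (356, 229), (20, 230), (377, 230), (22, 231), (382, 231), (16, 232), (31, 232), (10, 233), (25, 233), (3, 234), (18, 234), (380, 234), (14, 235), (0, 236), (15, 236), (2, 237), (17, 237), (4, 238), (19, 238), (6, 239), (21, 239), (12, 240), (0, 241), (22, 241), (5, 242), (27, 242), (15, 243), (1, 244), (25, 244), (18, 245), (352, 245), (24, 246), (2, 247), (30, 247), (22, 248), (366, 248), (30, 249), (27, 250), (26, 251), (25, 252), (26, 253), (27, 254), (27, 255), (27, 256), (342, 257), (362, 259), (359, 261), (357, 268), (333, 273), (338, 276), (353, 279), (344, 285), (342, 288), (351, 290), (350, 292)]
red 276 ptr 0.001
yellow 278 ptr 0.001
green 286 ptr 0.015
```

View pics/scene9.png

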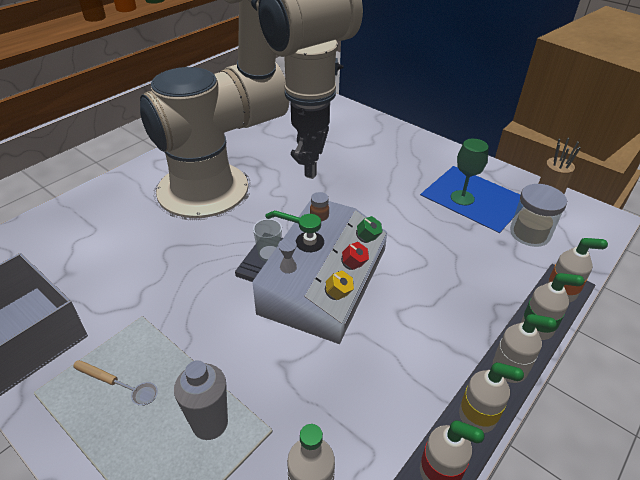

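View pics/wrist9.png

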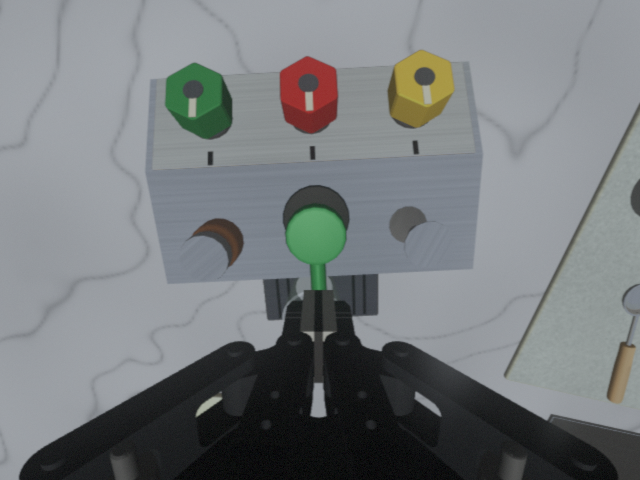

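Only the knobs and the arm differ between the first and last scene pictures. All three pointers point at their ticks, the pump head is back up and the arm is clear, so I'm handing in.

```bash
python3 -c "
from rig import *
print(sign_off())"
```

```text
the job is handed in; nothing more can be done
None
```

The job is done and handed in after about 22 s of robot time. I tightened red, then yellow, then green clockwise to their end stops, then pressed the green pump head fully down once and let it spring back.

**Knobs:** The wrist torque rose from about 0.1 N m to 1.7 (red), 2.1 (yellow) and 3.5 N m (green) when they met their stops. In the last wrist picture the white pointers are within 0.001, 0.001 and 0.015 rad of straight up the slope. My first readings of red and yellow from an oblique view, with pixels picked by hand, were off by up to 0.09 rad. Measuring with colour masks from another view put all three within 0.01 rad.

**Pump:** The head went down until the force jumped from 13 N to 51 N at z 157.6 mm, which is the lower stop. That 51 N was on the shut fingertips, not the gripper's body. It is under the 120 N wrist limit, but more than the pump needed. Afterwards the head's top measured 185.0 mm, the same as at the start.

**Bystanders:** Comparing the first and last scene pictures shows changes only at the knobs and the arm, so the glasses, shaker, measure and jar did not move visibly. The arm finished clear, about 125 mm above the pump head.

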